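# Cull the miscast wax bars for remelting

### The arm

A 6-joint arm with a two-finger parallel gripper is mounted at the origin on the work surface. World frame = base frame: x ahead of the robot, y to its left, z up, the work surface at z = 0. Lengths are in m, angles in degrees, forces in N, time in s.
With the tool pointing down it reaches from about 0.25 to 0.725 m from the base axis. Payload 9.7 kg.
Tool frame: the origin (TCP) lies between the finger pads; the fingertips stand bot.tcp_to_tips ahead of it and the grasp point (between the pads) lies 2 mm behind it (bot.tcp_to_tips is the distance from the TCP to the fingertips, in m); z points along the fingers, y is the line along which they close (so a half turn about z gives the same grasp; the last joint's range is limited). The gripper opens to 85 mm and grips with 20 to 120 N. Pads are 22 mm wide; open, the fingers measure 114 mm over their backs; the gripper's body (76 mm by 85 mm) begins 54 mm behind the grasp point. The pads swing forward as they close: fully open they stand 13 mm farther back than shut.
Start: joints at [75.516, 4.979, 10.078, 95.1, 0, 90], TCP at [0.138, 0.533, 0.248] pointing down, gripper open.
Joint ranges: [-179.16, 179.16], [-48.56, 103.87], [-65.8, 70.77], [-126.05, 130.52], [-82.76, 87.17], [-180, 180]. Speed limits (degrees/s): [127.2, 127.2, 147.25, 180, 180, 180].

### API

Orientations are given as [roll, pitch, yaw] about the fixed x, y, z axes, in that order (R = Rz(yaw) Ry(pitch) Rx(roll)).
In Python, from workcell import sensors, camera, camera_params, bot gives the robot as it stands.
- The arm moves only by the tool apply_moves, never from a script. Its argument "motion" is a list of rows, each an object with "jaw": the opening, from -1 (shut) to 1 (fully open); "xyz": the shift along the tool's x, y, z in mm, a list of three; "twist": the turn about the tool's z in rad. A call has 1 to 5 rows; each row is the pose to reach, as a shift and turn from the pose commanded when the call began, along the tool's axes at that moment; what a row does not reach only later rows make up. A row lasts 1/8 s, in which the tool goes at most 62.5 mm and 10.7 degrees, less where a joint would pass 70% of its speed; a pose out of reach is approached as far as the arm can. A call with a gripper value outside its range is refused whole. The fingers move at their own pace and stop on an object; "grip_force" is the grip in N (left out, the last holds). Time passes only in rows, so rows that repeat a pose let the fingers close. It gives the time, the measured TCP pose, the force, the opening and the grip force at its end, in the units of the state.
- sensors.get_obs(): the state, without advancing time (a new reading comes with each control period).
- camera(name): name is "scene" or "top"; returns (picture, depth): 384x512x3 uint8, red, green, blue; 384x512 float32, m along the optical axis (not along the pixel's ray), 0 where there is no reading.
- camera_params(name): a dict with "mtx" (3x3 intrinsics, pixels), "k1" (the pictures are not rectified: a ray, as slopes to the right and down, at radius r is drawn at 1 + k1 r^2 times it, then the intrinsics apply), "rvec" (rotation vector, rad) and "tvec" (3), from world to camera coordinates, as OpenCV has them. Camera axes: x right, y down, z forward; pixel columns grow to the right and rows downward; lengths in m; the calibration is good to about 2 mm. A picture is of the moment at which its call begins. camera_params takes no time and is no camera call.
- bot.job_done(): hands the job in; it is judged then, once.
The state is a dict: "time": time; "q": joint angles; "qd": joint speeds; "joint_efforts": joint torques, N m; "ee_pos": TCP position; "tcp_rot": TCP orientation; "wrist_force": force on the tool from outside, world axes, zero at the start; "torque": the same for the moment, N m; "opening": finger opening in m; "grasp_force": force on a finger pad.
Only numpy, scipy, OpenCV 4.12 (cv2) and the standard library are available. Lean on these libraries where they do the work, as an engineer would, in place of code of your own. Each camera call takes 0.05 s, during which the arm holds its last target. There are 200 camera calls.

### The job

Two of the wax bars in the crate came out of the mould misshapen: one is too short and one is bent. Lift these two out and lay each one flat on the warming plate for remelting, wholly on the plate and resting directly on it; the plate's height has not been noted, so lower each bar gently until you feel it rest on the plate before you let go, neither dropping it nor pressing hard. Leave the sound bars and everything else as they are.

Things in the scene. Friction and masses are not known exactly. Their poses are not given: they have to be found in the camera images.
- bar_short: Misshapen violet wax bar, too short: straight, 78 mm long along its x, 36 mm wide along y, 26 mm high, about 60 g; lies flat in the crate. Origin: centre of its underside.
- bar_bent: Misshapen violet wax bar, bent sideways like a banana: a straight middle 44 mm long (along x), 36 mm wide (y), 26 mm high, both 40 mm end legs bent by 29 degrees towards +y; about 130 mm long in all, 95 g; lies flat in the crate. Origin: centre of the underside of the straight middle, where the fingers can grip it closing along y.
- crate: Fixed open wooden crate 300 x 340 mm (x, y), walls 46 mm high and 8 mm thick, floor 8 mm thick, so that its inner floor is 8 mm above the origin. Origin: centre of its underside on the counter. Holds five wax bars and a cork block in two rows of three, with about 25 mm or more free on both sides of the middle of each bar.
- stand: Fixed iron pillar stand. Origin: centre of its foot on the counter. Its pewter warming plate is level, centred above the origin, 180 mm (stand x) by 200 mm (y), 8 mm thick, flat, no rim. It rides on a spring (gives 1 mm per 2 N, 12 mm at most) on a pillar whose height is not measured: the plate top is from 70 to 115 mm above the counter.
- bar_sound1: Sound violet wax bar: straight, 120 mm long (x), 36 mm wide (y), 26 mm high, 95 g, flat in the crate; stays there. Origin: centre of its underside.
- bar_sound2: Sound violet wax bar: straight, 120 mm long (x), 36 mm wide (y), 26 mm high, 95 g, flat in the crate; stays there. Origin: centre of its underside.
- bar_sound3: Sound violet wax bar: straight, 120 mm long (x), 36 mm wide (y), 26 mm high, 95 g, flat in the crate; stays there. Origin: centre of its underside.
- bar_short_end1 (a point): Centre of an end face of bar_short, 13 mm above its underside; 39 mm from the middle, so that end1 is at +39 mm and end2 at -39 mm along the bar's x.
- bar_short_end2 (a point): Centre of an end face of bar_short, 13 mm above its underside; 39 mm from the middle, so that end1 is at +39 mm and end2 at -39 mm along the bar's x.
- bar_bent_end1 (a point): Centre of an end face of bar_bent, 13 mm above its underside; (+57, +19) mm for end1 and (-57, +19) mm for end2 in the bar's x, y.
- bar_bent_end2 (a point): Centre of an end face of bar_bent, 13 mm above its underside; (+57, +19) mm for end1 and (-57, +19) mm for end2 in the bar's x, y.
- cork: Cork block 90 x 50 x 30 mm, lying in the crate among the bars; stays there. Origin: centre of its underside.
- puck: Round violet wax puck, 68 mm across and 26 mm high, at the back of the counter; bystander.
- scraper: Clear flat scraper 140 x 60 x 5 mm on the right; bystander.
Things that resemble listed ones, but are neither listed nor needed, are in the scene too. What is shaped like the bar_bent but turquoise or yellow is not meant.

How it is judged (in metres and radians):
On the way, in this order (a step that is already met when the one before it is completed fails the run):
1. the first misshapen bar rests on the plate, wholly on it, while still held in the fingers ((((contact force between bar_short and stand above 0.1 N and x of bar_short_end1 in the frame of stand between -0.09 and 0.09 m and y of bar_short_end1 in the frame of stand between -0.1 and 0.1 m and x of bar_short_end2 in the frame of stand between -0.09 and 0.09 m and y of bar_short_end2 in the frame of stand between -0.1 and 0.1 m) and contact force between the fingers and bar_short above 2 N) or ((contact force between bar_bent and stand above 0.1 N and x of bar_bent_end1 in the frame of stand between -0.09 and 0.09 m and y of bar_bent_end1 in the frame of stand between -0.1 and 0.1 m and x of bar_bent_end2 in the frame of stand between -0.09 and 0.09 m and y of bar_bent_end2 in the frame of stand between -0.1 and 0.1 m) and contact force between the fingers and bar_bent above 2 N))), for 0.1 s.
2. both misshapen bars rest on the plate, wholly on it, the second one still held in the fingers (contact force between each of bar_short, bar_bent and stand above 0.1 N and x of bar_short_end1 in the frame of stand between -0.09 and 0.09 m and y of bar_short_end1 in the frame of stand between -0.1 and 0.1 m and x of bar_short_end2 in the frame of stand between -0.09 and 0.09 m and y of bar_short_end2 in the frame of stand between -0.1 and 0.1 m and x of bar_bent_end1 in the frame of stand between -0.09 and 0.09 m and y of bar_bent_end1 in the frame of stand between -0.1 and 0.1 m and x of bar_bent_end2 in the frame of stand between -0.09 and 0.09 m and y of bar_bent_end2 in the frame of stand between -0.1 and 0.1 m and (contact force between the fingers and bar_short above 2 N or contact force between the fingers and bar_bent above 2 N)), for 0.1 s.
At the end, for the whole second after the job is handed in: Both misshapen bars lie flat (within 0.1 rad) and still on the warming plate, each resting on the plate itself, both end faces of each within the plate's outline, released; the sound bars, the cork, the puck and the scraper are within 20 mm of where they started (contact force between each of bar_short, bar_bent and stand above 0.1 N and x of bar_short_end1 in the frame of stand between -0.09 and 0.09 m and y of bar_short_end1 in the frame of stand between -0.1 and 0.1 m and x of bar_short_end2 in the frame of stand between -0.09 and 0.09 m and y of bar_short_end2 in the frame of stand between -0.1 and 0.1 m and angle between each of bar_short, bar_bent's own z axis and vertical below 0.1 rad and linear speed of each of bar_short, bar_bent below 0.02 m/s and contact force between the fingers and bar_short below 0.1 N and x of bar_bent_end1 in the frame of stand between -0.09 and 0.09 m and y of bar_bent_end1 in the frame of stand between -0.1 and 0.1 m and x of bar_bent_end2 in the frame of stand between -0.09 and 0.09 m and y of bar_bent_end2 in the frame of stand between -0.1 and 0.1 m and contact force between the fingers and bar_bent below 0.1 N and distance of each of bar_sound1, bar_sound2, bar_sound3, cork, puck, scraper from where it was at the start of the episode below 0.02 m); the robot touches nothing.
It fails at once if a bar is pressed or dropped on the plate with more than 15 N (contact force between any of bar_short, bar_bent and stand above 15 N).
It fails at once if the gripper or arm pushes on the plate or stand with more than 25 N (contact force between the arm and stand above 25 N).
It fails at once if a sound bar, the cork, the puck or the scraper is moved by more than 20 mm (distance of any of bar_sound1, bar_sound2, bar_sound3, cork, puck, scraper from where it was at the start of the episode above 0.02 m).
It also fails if it takes over 58 s, if anything falls off the work surface, if the arm or the gripper's body presses on something with over 40 N, if the wrist force passes 120 N, or if a joint passes its speed limit or range.

## Working session

There is one attempt and no reset: what is moved stays moved. The work goes in short steps, Python scripts to look and compute and a tool call to move; the robot and the scene stay as the last step left them, time stands still between calls to the robot, and variables do not carry over. Pictures are saved under pics/ and viewed, at most 10 in all, crops included, and the job is handed in when it is done.

Besides the shell and the picture viewer there is one more tool, called after "Emit:" as name(argument=value, ...), one argument or row to a line, values as JSON. apply_moves: Moves the arm, as the interface text tells. Its arguments: {"type":"object","properties":{"motion":{"type":"array","items":{"type":"object","properties":{"jaw":{"type":"number"},"xyz":{"type":"array","items":{"type":"number"}},"twist":{"type":"number"}}}},"grip_force":{"type":"number"}},"required":["motion"]}

```bash
mkdir -p pics; cat > h.py <<'E'
import numpy as np, cv2
from workcell import sensors, camera, camera_params, bot
def take(n):
    p,d=camera(n); np.savez(f'{n}.npz',p=p,d=d); return p,d
def cloud(n):
    z=np.load(f'{n}.npz'); p,d=z['p'],z['d']; c=camera_params(n)
    K=np.array(c['mtx'],float); k=np.array([c['k1'],0,0,0],float)
    v,u=np.mgrid[:384,:512]
    r=cv2.undistortPoints(np.stack([u.ravel(),v.ravel()],1).astype(float)[:,None],K,k)[:,0]
    R=cv2.Rodrigues(np.array(c['rvec'],float))[0]; t=np.array(c['tvec'],float).ravel()
    X=np.c_[r,np.ones(len(r))]*d.reshape(-1,1)
    return p,d,((X-t)@R).reshape(384,512,3)
E
python3 - <<'E'
from h import *
for n in('top','scene'):
    p,d=take(n); cv2.imwrite(f'pics/{n}0.png',cv2.resize(p[:,:,::-1],(800,600),interpolation=cv2.INTER_CUBIC))
o=sensors.get_obs(); print(o, bot.tcp_to_tips)
E
```

```text
{'time': 0.1, 'q': array([ 7.55158303e+01,  5.00879520e+00,  1.00385348e+01,  9.50985203e+01,
       -4.37850562e-04,  9.00006846e+01]), 'qd': array([ 0.06323716, -0.0202525 ,  0.07027902,  0.06346201,  0.07742033,
        0.04442131]), 'joint_efforts': array([ 5.82006451e-04, -5.21563661e+01,  4.65654230e+01,  1.59541512e-02,
        3.41951329e-05, -2.94185293e-05]), 'ee_pos': array([0.13751902, 0.53234512, 0.24764171]), 'tcp_rot': array([-1.79931219e+02,  4.38672078e-04,  1.65515146e+02]), 'wrist_force': array([ 0.61129329,  0.44957824, -0.48096738]), 'torque': array([ 0.01842153, -0.0083159 ,  0.02632443]), 'grasp_force': 0.0, 'opening': 0.08559104505570614} 0.017
```

View pics/top0.png

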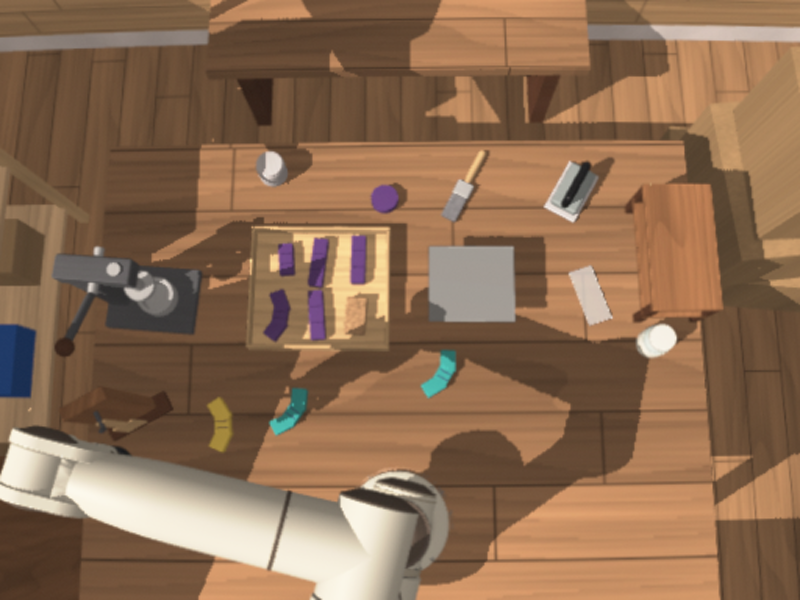

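View pics/scene0.png

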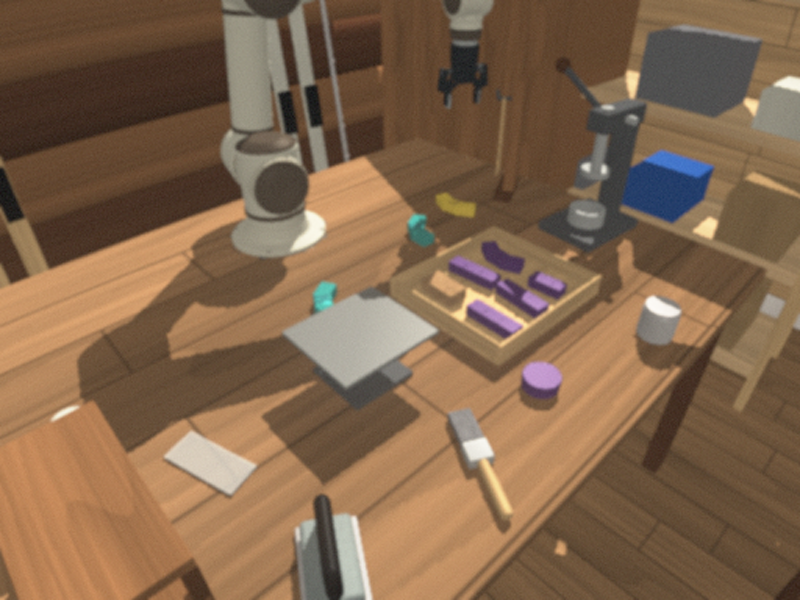

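The top picture shows the crate at about (320,288) of 800x600. The violet bars in it are at (286,259) short, (278,315) bent, and (318,262), (358,260) and (317,315) long and straight. The plate is at (472,284). Possible confusions are the turquoise bananas (290,412) and (441,373), the yellow banana (220,424) and the violet puck (385,198). I choose (286,259) and (278,315), and will check both in a close crop.

```bash
python3 - <<'E'
from h import *
p,d,X=cloud('top')
cv2.imwrite('pics/crop.png',cv2.resize(p[140:228,155:255,::-1],(680,600),interpolation=cv2.INTER_CUBIC))
h=cv2.cvtColor(p,cv2.COLOR_RGB2HSV)
m=((h[...,0]>120)&(h[...,0]<160)&(h[...,1]>70)).astype(np.uint8)
n,L,S,C=cv2.connectedComponentsWithStats(m)
for i in range(1,n):
    if S[i,4]<40: continue
    q=X[L==i]; zt=np.percentile(q[:,2],70); q=q[(abs(q[:,2]-zt)<.006)]
    r=cv2.minAreaRect((q[:,:2]*1000).astype(np.float32))
    print(C[i].round(),S[i,4],'z',zt.round(4),'mean',q.mean(0).round(4),[np.round(a,1) for a in r])
# plate
P=X[:,:,:]; s=(slice(155,210),slice(270,335)); q=P[s].reshape(-1,3); q=q[(q[:,2]>.06)&(q[:,2]<.13)]
print('plate',len(q),np.median(q[:,2]),[np.round(a,1) for a in cv2.minAreaRect((q[:,:2]*1000).astype(np.float32))])
q=P[140:228,155:255].reshape(-1,3); q=q[(q[:,2]>.04)&(q[:,2]<.052)]
print('rim',[np.round(a,1) for a in cv2.minAreaRect((q[:,:2]*1000).astype(np.float32))])
print(np.median(X[240:250,220:250,2]), (d==0).mean())
E
```

```text
[246. 127.] 237 z 0.0272 mean [0.7869 0.0271 0.0263] [array([786.6,  26. ]), array([62.6, 65.7]), np.float64(88.9)]
[229. 165.] 259 z 0.036 mean [0.6293 0.0899 0.0349] [array([628.4,  90.5]), array([115.9,  31.1]), np.float64(0.6)]
[203. 168.] 267 z 0.0362 mean [0.6213 0.1886 0.0351] [array([620.7, 189. ]), array([ 33.2, 116.9]), np.float64(83.3)]
[183. 165.] 180 z 0.0359 mean [0.6303 0.2669 0.0347] [array([630.5, 268. ]), array([78.5, 34.7]), np.float64(3.7)]
[178. 201.] 284 z 0.0352 mean [0.4915 0.2833 0.0342] [array([493.1, 285.1]), array([ 48.6, 116.9]), np.float64(81.9)]
[202. 201.] 280 z 0.0356 mean [0.4909 0.1901 0.0346] [array([491.1, 190. ]), array([119.2,  33.8]), np.float64(4.8)]
plate 2624 0.10002731219604902 [array([ 550. , -181.3]), array([199.4, 179.6]), np.float64(89.6)]
rim [array([558.1, 185.4]), array([342.3, 302.4]), np.float64(89.3)]
-0.0009262548831647001 0.004099527994791667
```

View pics/crop.png

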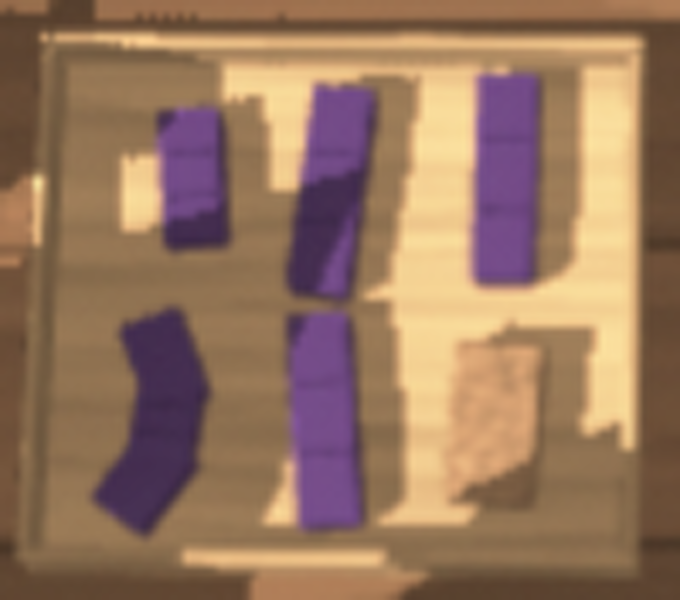

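The crop confirms it: the short bar is at crop (195,177) and the bent one at (165,420), its middle leaning and its legs opening to the left (+y). All other bars are full-length and straight. Next I fit the poses accurately.

```bash
cat >> h.py <<'E'
def plan(x,y,z,yaw):
    o=sensors.get_obs(); e=np.array(o['ee_pos']); w=np.array(o['tcp_rot'])
    from scipy.spatial.transform import Rotation as Ro
    R=Ro.from_euler('xyz',w,degrees=True).as_matrix()
    dy=(yaw-w[2]+90)%180-90
    print('shift mm',((np.array([x,y,z])-e)@R*1000).round(1),'twist',round(-np.radians(dy),3),'t',o['time'],'F',o['wrist_force'].round(2),'op',round(o['opening'],4),'g',o['grasp_force'],'pos',e.round(4),w.round(2))
E
cat > fit.py <<'E'
from h import *
from scipy.optimize import minimize
def poly(kind):
    if kind=='short': return np.array([[-39,-18],[39,-18],[39,18],[-39,18]],float)
    t=np.radians(29); T=np.tan(t/2); 
    d=np.array([np.cos(t),np.sin(t)]); n=np.array([-d[1],d[0]])
    e=np.array([57,19.4])
    r=[[22+18*T,-18],e-18*n,e+18*n,[22-18*T,18]]
    r=np.array(r); l=(r*[-1,1])[::-1]
    return np.r_[r,l]
def fit(kind,x0,ztop,name='top'):
    p,d,X=cloud(name); c=camera_params(name)
    Rm=cv2.Rodrigues(np.array(c['rvec'],float))[0]; o=-(Rm.T@np.array(c['tvec'],float).ravel())
    h=cv2.cvtColor(p,cv2.COLOR_RGB2HSV)
    m=(h[...,0]>120)&(h[...,0]<160)&(h[...,1]>70)&(X[...,2]>ztop-.006)
    W=o+(X-o)*((ztop-o[2])/(X[...,2]-o[2]))[...,None]
    W=W[...,:2]*1000
    near=np.hypot(*(W-x0[:2]).transpose(2,0,1))<85
    # keep only own component
    n,L=cv2.connectedComponents(m.astype(np.uint8)); md=np.hypot(*(W-x0[:2]).transpose(2,0,1)); md[~m]=1e9
    own=L==L.flat[md.argmin()]
    near&=own|~m
    q=W[near]; lab=own[near].astype(float); P=poly(kind).astype(np.float32)
    def cost(v):
        a=np.radians(v[2]); R=np.array([[np.cos(a),-np.sin(a)],[np.sin(a),np.cos(a)]])
        b=(q-v[:2])@R
        s=np.array([cv2.pointPolygonTest(P.reshape(-1,1,2),(float(i),float(j)),True) for i,j in b])
        return ((1/(1+np.exp(-s/1.5))-lab)**2).sum()
    r=minimize(cost,x0,method='Nelder-Mead',options=dict(initial_simplex=np.array([x0]+[np.add(x0,s) for s in([6,0,0],[0,6,0],[0,0,6])])))
    print(kind,r.x.round(1),round(r.fun,1),lab.sum())
    return r.x
if __name__=='__main__':
    s=fit('short',[630,268,3.7],.034); b=fit('bent',[491,278,-10],.034)
    plan(s[0]/1e3,s[1]/1e3,.12,s[2]); plan(b[0]/1e3,b[1]/1e3,.12,b[2])
E
python3 fit.py
```

```text
short [630.1 267.3   3.7] 24.4 0.0
bent [491.7 278.3  -7. ] 46.0 0.0
shift mm [-543.3 -133.3  127.8] twist -0.318 t 0.1 F [ 0.61  0.45 -0.48] op 0.0856 g 0.0 pos [0.1375 0.5323 0.2476] [-179.93    0.    165.52]
shift mm [-406.5 -157.2  127.8] twist -0.13 t 0.1 F [ 0.61  0.45 -0.48] op 0.0856 g 0.0 pos [0.1375 0.5323 0.2476] [-179.93    0.    165.52]fit.py:16: RuntimeWarning: divide by zero encountered in divide
  W=o+(X-o)*((ztop-o[2])/(X[...,2]-o[2]))[...,None]
fit.py:16: RuntimeWarning: invalid value encountered in multiply
  W=o+(X-o)*((ztop-o[2])/(X[...,2]-o[2]))[...,None]
```

```bash
sed -i 's/    W=W\[...,:2\]\*1000/    W=np.nan_to_num(W[...,:2]*1000,nan=9e3,posinf=9e3,neginf=9e3)/' fit.py; python3 -W ignore fit.py
```

```text
short [630.3 267.3   4.1] 27.2 159.0
bent [491.6 278.3  -7.1] 48.3 249.0
shift mm [-543.4 -133.2  127.8] twist -0.325 t 0.1 F [ 0.61  0.45 -0.48] op 0.0856 g 0.0 pos [0.1375 0.5323 0.2476] [-179.93    0.    165.52]
shift mm [-406.3 -157.2  127.8] twist -0.129 t 0.1 F [ 0.61  0.45 -0.48] op 0.0856 g 0.0 pos [0.1375 0.5323 0.2476] [-179.93    0.    165.52]
```

Emit:
apply_moves(
  motion=[
    {"jaw": 0.4, "xyz": [-62, -24, 0], "twist": -0.03},
    {"jaw": 0.4, "xyz": [-120, -46, 0], "twist": -0.06},
    {"jaw": 0.4, "xyz": [-178, -69, 0], "twist": -0.09},
    {"jaw": 0.4, "xyz": [-236, -91, 0], "twist": -0.11},
    {"jaw": 0.4, "xyz": [-294, -114, 0], "twist": -0.129},
  ],
  grip_force=30,
)

```text
time: 0.72
ee_pos: [0.3928, 0.3488, 0.2481]
tcp_rot: [-180.0, -0.0, 173.0]
wrist_force: [0.6, 0.2, -1.0]
opening: 0.0597
grasp_force: 0.0
```

```bash
python3 -c "
from h import *
plan(.4916,.2783,.12,-7.1)"
```

```text
shift mm [-106.8  -57.9  128.1] twist 0.001 t 0.725 F [ 0.56  0.16 -0.95] op 0.0597 g 0.0 pos [0.3928 0.3488 0.2481] [-1.8000e+02 -1.0000e-02  1.7295e+02]
```

Emit:
apply_moves(
  motion=[
    {"jaw": 0.4, "xyz": [-53, -29, 20], "twist": 0},
    {"jaw": 0.4, "xyz": [-106, -58, 50], "twist": 0},
    {"jaw": 0.4, "xyz": [-106.5, -58, 100], "twist": 0},
    {"jaw": 0.4, "xyz": [-106.5, -58, 150], "twist": 0},
    {"jaw": 0.4, "xyz": [-106.5, -58, 170], "twist": 0},
  ],
)

```text
time: 1.35
ee_pos: [0.4885, 0.2783, 0.0743]
tcp_rot: [-179.8, -0.2, 172.9]
wrist_force: [-0.4, -0.1, 0.1]
opening: 0.0595
grasp_force: 0.0
```

```bash
python3 -c "
from h import *
plan(.4916,.2783,.027,-7.1)"
```

```text
shift mm [-3.3  0.5 47.3] twist -0.001 t 1.35 F [-0.4  -0.11  0.1 ] op 0.0595 g 0.0 pos [0.4885 0.2783 0.0743] [-179.82   -0.24  172.87]
```

Emit:
apply_moves(
  motion=[
    {"jaw": 0.4, "xyz": [0, 0, 25], "twist": 0},
    {"jaw": 0.4, "xyz": [0, 0, 40], "twist": 0},
    {"jaw": 0.4, "xyz": [0, 0, 48], "twist": 0},
    {"jaw": 0.4, "xyz": [0, 0, 48], "twist": 0},
    {"jaw": 0.4, "xyz": [0, 0, 48], "twist": 0},
  ],
)

```text
time: 1.98
ee_pos: [0.4904, 0.2799, 0.0312]
tcp_rot: [180.0, 0.1, 172.9]
wrist_force: [0.0, 0.1, 0.6]
opening: 0.0598
grasp_force: 0.0
```

```bash
python3 -c "
from h import *
plan(.4916,.2783,.027,-7.1)"
```

```text
shift mm [-1.4 -1.4  4.2] twist 0.0 t 1.975 F [0.04 0.07 0.63] op 0.0598 g 0.0 pos [0.4904 0.2799 0.0312] [1.7995e+02 6.0000e-02 1.7291e+02]
```

Emit:
apply_moves(
  motion=[
    {"jaw": 0.4, "xyz": [-1.5, -1.5, 3.5], "twist": 0},
    {"jaw": -0.6, "xyz": [-1.5, -1.5, 3.5], "twist": 0},
    {"jaw": -0.6, "xyz": [-1.5, -1.5, 3.5], "twist": 0},
    {"jaw": -0.6, "xyz": [-1.5, -1.5, 3.5], "twist": 0},
    {"jaw": -0.6, "xyz": [-1.5, -1.5, 3.5], "twist": 0},
  ],
  grip_force=30,
)

```text
time: 2.6
ee_pos: [0.4914, 0.2779, 0.027]
tcp_rot: [180.0, 0.0, 172.9]
wrist_force: [-0.3, -0.6, 3.5]
opening: 0.0355
grasp_force: 31.8
```

Emit:
apply_moves(
  motion=[
    {"jaw": -0.6, "xyz": [0, 0, -15], "twist": 0},
    {"jaw": -0.6, "xyz": [0, 0, -60], "twist": 0},
    {"jaw": -0.6, "xyz": [0, 0, -115], "twist": 0},
    {"jaw": -0.6, "xyz": [0, 0, -170], "twist": 0},
    {"jaw": -0.6, "xyz": [0, 0, -170], "twist": 0},
  ],
)

```text
time: 3.22
ee_pos: [0.4926, 0.2787, 0.2025]
tcp_rot: [179.7, 0.4, 172.9]
wrist_force: [0.8, 0.3, -0.7]
opening: 0.0353
grasp_force: 31.4
```

```bash
python3 -c "
from h import *
plan(.55,-.241,.197,0)
take('scene');p,d=take('top')
cv2.imwrite('pics/b1.png',cv2.resize(p[130:240,140:340,::-1],(800,440),interpolation=cv2.INTER_CUBIC))"
```

```text
shift mm [-121.1 -508.6    3.9] twist -0.124 t 3.225 F [ 0.82  0.3  -0.73] op 0.0353 g 31.416585445404053 pos [0.4926 0.2787 0.2025] [179.73   0.37 172.91]
```

View pics/b1.png

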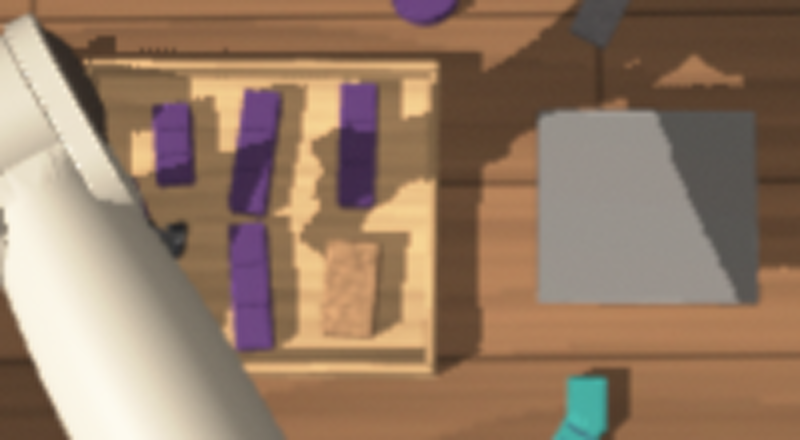

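The bent bar is out of the crate, hidden below the forearm, and the other bars are undisturbed. Next I carry it to the plate's right half.

Emit:
apply_moves(
  motion=[
    {"jaw": -0.6, "xyz": [-12, -40, 0], "twist": -0.02},
    {"jaw": -0.6, "xyz": [-26, -98, 0], "twist": -0.05},
    {"jaw": -0.6, "xyz": [-40, -156, 0], "twist": -0.08},
    {"jaw": -0.6, "xyz": [-54, -214, 0], "twist": -0.1},
    {"jaw": -0.6, "xyz": [-68, -272, 0], "twist": -0.124},
  ],
)

```text
time: 3.95
ee_pos: [0.5243, -0.0023, 0.195]
tcp_rot: [180.0, -0.2, -179.9]
wrist_force: [0.6, 0.2, -0.5]
opening: 0.0355
grasp_force: 31.3
```

```bash
python3 -c "
from h import *
plan(.55,-.241,.197,0)"
```

```text
shift mm [ -25.5 -238.8   -2. ] twist 0.001 t 3.95 F [ 0.56  0.22 -0.46] op 0.0355 g 31.317173838615417 pos [ 0.5243 -0.0023  0.195 ] [ 1.8000e+02 -1.5000e-01 -1.7993e+02]
```

Emit:
apply_moves(
  motion=[
    {"jaw": -0.6, "xyz": [-6, -58, 0], "twist": 0},
    {"jaw": -0.6, "xyz": [-13, -116, 0], "twist": 0},
    {"jaw": -0.6, "xyz": [-19, -174, 0], "twist": 0},
    {"jaw": -0.6, "xyz": [-25, -225, 0], "twist": 0},
    {"jaw": -0.6, "xyz": [-25, -239, 0], "twist": 0},
  ],
)

```text
time: 4.58
ee_pos: [0.5492, -0.2419, 0.1943]
tcp_rot: [179.9, -0.2, 179.8]
wrist_force: [-0.6, 0.9, -0.5]
opening: 0.0353
grasp_force: 31.3
```

Emit:
apply_moves(
  motion=[
    {"jaw": -0.6, "xyz": [0, 0, 25], "twist": 0},
    {"jaw": -0.6, "xyz": [0, 0, 45], "twist": 0},
    {"jaw": -0.6, "xyz": [0, 0, 55], "twist": 0},
    {"jaw": -0.6, "xyz": [0, 0, 55], "twist": 0},
    {"jaw": -0.6, "xyz": [0, 0, 55], "twist": 0},
  ],
)

```text
time: 5.2
ee_pos: [0.5504, -0.2392, 0.1426]
tcp_rot: [-180.0, 0.0, -180.0]
wrist_force: [0.2, -0.2, -0.6]
opening: 0.0354
grasp_force: 31.3
```

```bash
python3 -c "
from h import *
plan(.55,-.241,.119,0)
p,d=take('scene')
cv2.imwrite('pics/s1.png',cv2.resize(p[60:270,150:400,::-1],(714,600),interpolation=cv2.INTER_CUBIC))
cloud('scene')
p,d,X=cloud('scene'); q=X.reshape(-1,3); q=q[(abs(q[:,0]-.55)<.08)&(abs(q[:,1]+.15)<.03)&(q[:,2]>.06)&(q[:,2]<.125)]; print(len(q),np.percentile(q[:,2],[10,50,90]))"
```

```text
shift mm [ 0.5 -1.7 23.6] twist 0.001 t 5.2 F [ 0.19 -0.2  -0.62] op 0.0354 g 31.28973662853241 pos [ 0.5504 -0.2392  0.1426] [-1.7998e+02  5.0000e-02 -1.7997e+02]
712 [0.09685379 0.09818864 0.09949884]
```

View pics/s1.png

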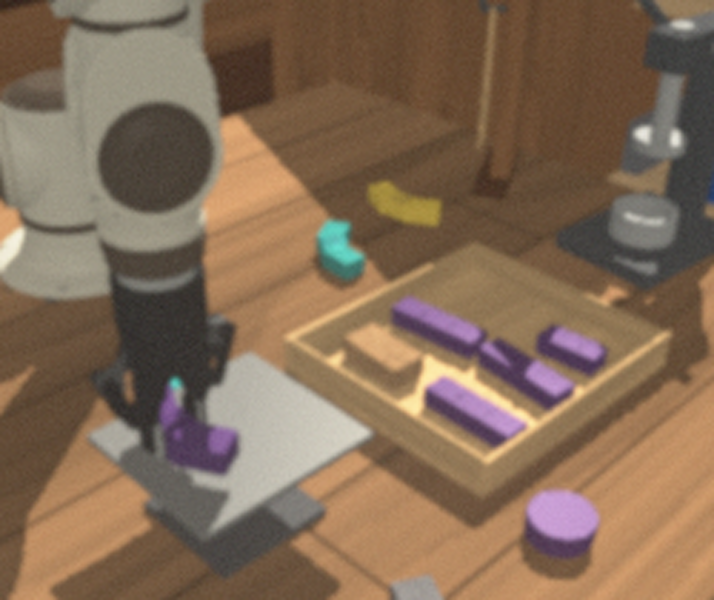

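The bent bar (crop (200,440)) hangs level above the plate, with its bottom about 24 mm above the plate top. I lower it in small steps.

Emit:
apply_moves(
  motion=[
    {"jaw": -0.6, "xyz": [0, -1.5, 10], "twist": 0},
    {"jaw": -0.6, "xyz": [0, -1.5, 17], "twist": 0},
    {"jaw": -0.6, "xyz": [0, -1.5, 20], "twist": 0},
    {"jaw": -0.6, "xyz": [0, -1.5, 21], "twist": 0},
    {"jaw": -0.6, "xyz": [0, -1.5, 21], "twist": 0},
  ],
)

```text
time: 5.88
ee_pos: [0.5502, -0.2409, 0.1209]
tcp_rot: [-180.0, 0.0, -180.0]
wrist_force: [-0.2, -0.1, -1.0]
opening: 0.0354
grasp_force: 31.3
```

Emit:
apply_moves(
  motion=[
    {"jaw": -0.6, "xyz": [0, 0, 0.5], "twist": 0},
    {"jaw": -0.6, "xyz": [0, 0, 1], "twist": 0},
    {"jaw": -0.6, "xyz": [0, 0, 1], "twist": 0},
    {"jaw": -0.6, "xyz": [0, 0, 1], "twist": 0},
  ],
)

```text
time: 6.38
ee_pos: [0.5502, -0.2409, 0.1198]
tcp_rot: [-180.0, 0.0, -180.0]
wrist_force: [-0.3, 1.1, -1.5]
opening: 0.0351
grasp_force: 31.3
```

Emit:
apply_moves(
  motion=[
    {"jaw": -0.6, "xyz": [0, 0, 0.5], "twist": 0},
    {"jaw": -0.6, "xyz": [0, 0, 1], "twist": 0},
    {"jaw": -0.6, "xyz": [0, 0, 1], "twist": 0},
    {"jaw": -0.6, "xyz": [0, 0, 1], "twist": 0},
  ],
)

```text
time: 6.88
ee_pos: [0.5502, -0.2409, 0.1189]
tcp_rot: [-180.0, 0.0, -180.0]
wrist_force: [-1.4, 0.4, -0.1]
opening: 0.0357
grasp_force: 31.5
```

Emit:
apply_moves(
  motion=[
    {"jaw": -0.6, "xyz": [0, 0, 0.5], "twist": 0},
    {"jaw": -0.6, "xyz": [0, 0, 1], "twist": 0},
    {"jaw": -0.6, "xyz": [0, 0, 1], "twist": 0},
    {"jaw": -0.6, "xyz": [0, 0, 1], "twist": 0},
  ],
)

```text
time: 7.38
ee_pos: [0.5502, -0.2409, 0.1179]
tcp_rot: [-180.0, 0.0, -180.0]
wrist_force: [0.1, -1.3, 1.1]
opening: 0.0355
grasp_force: 31.7
```

Emit:
apply_moves(
  motion=[
    {"jaw": -0.6, "xyz": [0, 0, 0.5], "twist": 0},
    {"jaw": -0.6, "xyz": [0, 0, 0.7], "twist": 0},
    {"jaw": -0.6, "xyz": [0, 0, 0.7], "twist": 0},
    {"jaw": -0.6, "xyz": [0, 0, 0.7], "twist": 0},
  ],
)

```text
time: 7.88
ee_pos: [0.5502, -0.241, 0.1172]
tcp_rot: [-180.0, 0.0, -180.0]
wrist_force: [-1.4, -0.4, 3.3]
opening: 0.0357
grasp_force: 31.9
```

```bash
python3 -c "
from h import *
plan(.55,-.241,.119,0)"
```

```text
shift mm [ 0.2 -0.  -1.8] twist 0.0 t 7.875 F [-1.43 -0.45  3.33] op 0.0357 g 31.88117265701294 pos [ 0.5502 -0.241   0.1172] [-1.7999e+02  1.0000e-02 -1.7999e+02]
```

Contact force rose by about 2 N/mm from TCP z≈0.118, so the bar rests gently, with plate top ≈0.099. I release and retreat.

Emit:
apply_moves(
  motion=[
    {"jaw": -0.6, "xyz": [0, 0, 0], "twist": 0},
    {"jaw": 0.1, "xyz": [0, 0, 0], "twist": 0},
    {"jaw": 0.4, "xyz": [0, 0, 0], "twist": 0},
    {"jaw": 0.4, "xyz": [0, 0, 0], "twist": 0},
    {"jaw": 0.4, "xyz": [0, 0, 0], "twist": 0},
  ],
)

```text
time: 8.5
ee_pos: [0.5501, -0.2409, 0.117]
tcp_rot: [180.0, -0.0, -180.0]
wrist_force: [0.2, 0.9, -0.4]
opening: 0.0598
grasp_force: 0.0
```

Emit:
apply_moves(
  motion=[
    {"jaw": 0.4, "xyz": [0, 0, -20], "twist": 0},
    {"jaw": 0.4, "xyz": [0, 0, -70], "twist": 0},
    {"jaw": 0.4, "xyz": [0, 50, -90], "twist": 0},
    {"jaw": 0.4, "xyz": [-10, 110, -90], "twist": 0},
    {"jaw": 0.4, "xyz": [-20, 170, -90], "twist": 0},
  ],
)

```text
time: 9.12
ee_pos: [0.5703, -0.0695, 0.2076]
tcp_rot: [-180.0, 0.1, 180.0]
wrist_force: [0.9, -0.2, 0.0]
opening: 0.0595
grasp_force: 0.0
```

```bash
python3 -W ignore -c "
from h import *
plan(.6303,.2673,.2,4.1)
p,d=take('top')
cv2.imwrite('pics/b2.png',cv2.resize(p[130:240,140:340,::-1],(800,440),interpolation=cv2.INTER_CUBIC))
import fit
try: fit.fit('bent',[550,-241,0],.125)
except Exception as e: print(e)
fit.fit('short',[630.3,267.3,4.1],.034)"
```

```text
shift mm [-59.7 336.8   7.6] twist -0.072 t 9.125 F [ 0.94 -0.18  0.01] op 0.0595 g 0.0 pos [ 0.5703 -0.0695  0.2076] [-1.7999e+02  6.0000e-02  1.7996e+02]
bent [ 549.1 -241.8   -0.9] 24.5 314.0
short [631.1 267.6   5.2] 26.0 156.0
```

View pics/b2.png

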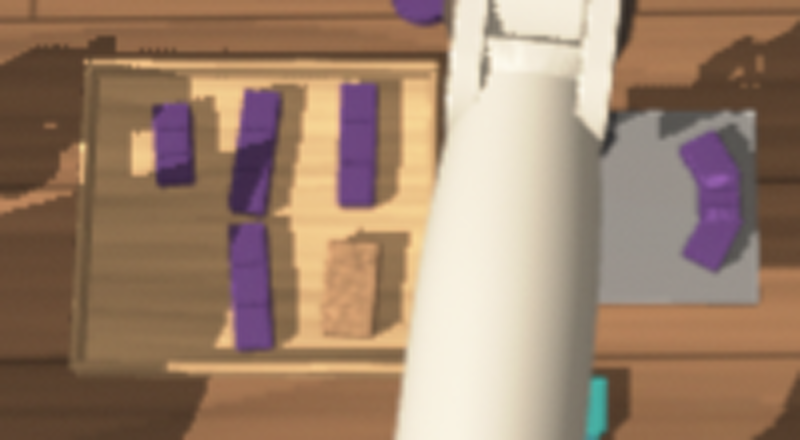

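The bent bar lies fully on the plate at crop (715,200), legs towards the middle. The short bar is still at (173,145). Going there now (x 631, y 267.5, yaw 4.5°).

Emit:
apply_moves(
  motion=[
    {"jaw": 0.4, "xyz": [-10, 58, 0], "twist": -0.02},
    {"jaw": 0.4, "xyz": [-20, 116, 0], "twist": -0.04},
    {"jaw": 0.4, "xyz": [-30, 174, 0], "twist": -0.06},
    {"jaw": 0.4, "xyz": [-40, 232, 0], "twist": -0.078},
    {"jaw": 0.4, "xyz": [-50, 290, 0], "twist": -0.078},
  ],
)

```text
time: 9.8
ee_pos: [0.6202, 0.221, 0.2072]
tcp_rot: [-180.0, 0.0, -175.5]
wrist_force: [1.0, -0.7, -0.1]
opening: 0.0595
grasp_force: 0.0
```

```bash
python3 -c "
from h import *
plan(.6308,.2674,.075,4.5)"
```

```text
shift mm [-14.2  45.4 132.2] twist -0.0 t 9.8 F [ 0.99 -0.69 -0.13] op 0.0595 g 0.0 pos [0.6202 0.221  0.2072] [-1.800e+02  2.000e-02 -1.755e+02]
```

Emit:
apply_moves(
  motion=[
    {"jaw": 0.4, "xyz": [-14, 45.5, 0], "twist": 0},
    {"jaw": 0.4, "xyz": [-14, 45.5, 50], "twist": 0},
    {"jaw": 0.4, "xyz": [-14, 45.5, 105], "twist": 0},
    {"jaw": 0.4, "xyz": [-14, 45.5, 130], "twist": 0},
    {"jaw": 0.4, "xyz": [-14, 45.5, 130], "twist": 0},
  ],
)

```text
time: 10.42
ee_pos: [0.6293, 0.265, 0.0746]
tcp_rot: [-179.9, -0.2, -175.5]
wrist_force: [0.5, -0.6, 0.5]
opening: 0.0598
grasp_force: 0.0
```

```bash
python3 -c "
from h import *
plan(.6308,.2674,.028,4.5)"
```

```text
shift mm [-1.9  2.3 46.6] twist -0.0 t 10.425 F [ 0.55 -0.56  0.53] op 0.0598 g 0.0 pos [0.6293 0.265  0.0746] [-179.92   -0.24 -175.52]
```

Emit:
apply_moves(
  motion=[
    {"jaw": 0.4, "xyz": [-1, 1, 25], "twist": 0},
    {"jaw": 0.4, "xyz": [-1, 1, 40], "twist": 0},
    {"jaw": 0.4, "xyz": [-1, 1, 46], "twist": 0},
    {"jaw": 0.4, "xyz": [-1, 1, 46], "twist": 0},
    {"jaw": 0.4, "xyz": [-1, 1, 46], "twist": 0},
  ],
)

```text
time: 11.05
ee_pos: [0.6318, 0.2668, 0.0321]
tcp_rot: [180.0, 0.1, -175.5]
wrist_force: [0.2, -0.6, -0.6]
opening: 0.0599
grasp_force: 0.0
```

```bash
python3 -c "
from h import *
plan(.6308,.2674,.028,4.5)"
```

```text
shift mm [1.  0.7 4.1] twist -0.0 t 11.05 F [ 0.16 -0.59 -0.58] op 0.0599 g 0.0 pos [0.6318 0.2668 0.0321] [ 1.7998e+02  7.0000e-02 -1.7552e+02]
```

Emit:
apply_moves(
  motion=[
    {"jaw": 0.4, "xyz": [0.5, 0.5, 4.5], "twist": 0},
    {"jaw": -0.6, "xyz": [0.5, 0.5, 4.5], "twist": 0},
    {"jaw": -0.6, "xyz": [0.5, 0.5, 4.5], "twist": 0},
    {"jaw": -0.6, "xyz": [0.5, 0.5, 4.5], "twist": 0},
    {"jaw": -0.6, "xyz": [0.5, 0.5, 4.5], "twist": 0},
  ],
  grip_force=30,
)

```text
time: 11.68
ee_pos: [0.6309, 0.2671, 0.0266]
tcp_rot: [180.0, -0.0, -175.5]
wrist_force: [-0.8, 0.1, 0.5]
opening: 0.0353
grasp_force: 31.8
```

Emit:
apply_moves(
  motion=[
    {"jaw": -0.6, "xyz": [0, 0, -15], "twist": 0},
    {"jaw": -0.6, "xyz": [0, 0, -60], "twist": 0},
    {"jaw": -0.6, "xyz": [0, 0, -115], "twist": 0},
    {"jaw": -0.6, "xyz": [0, 0, -175], "twist": 0},
    {"jaw": -0.6, "xyz": [0, 0, -175], "twist": 0},
  ],
)

```text
time: 12.3
ee_pos: [0.6324, 0.2677, 0.2091]
tcp_rot: [179.8, 0.6, -175.5]
wrist_force: [-0.2, -0.4, -1.4]
opening: 0.0356
grasp_force: 31.6
```

```bash
python3 -c "
from h import *
plan(.55,-.128,.2,0)"
```

```text
shift mm [ 113.2 -388.1    6.7] twist 0.078 t 12.3 F [-0.15 -0.39 -1.43] op 0.0356 g 31.632304787635803 pos [0.6324 0.2677 0.2091] [ 179.81    0.56 -175.52]
```

Emit:
apply_moves(
  motion=[
    {"jaw": -0.6, "xyz": [15, -50, 0], "twist": 0.02},
    {"jaw": -0.6, "xyz": [31, -107, 0], "twist": 0.04},
    {"jaw": -0.6, "xyz": [47, -164, 0], "twist": 0.06},
    {"jaw": -0.6, "xyz": [63, -221, 0], "twist": 0.078},
    {"jaw": -0.6, "xyz": [79, -278, 0], "twist": 0.078},
  ],
)

```text
time: 12.92
ee_pos: [0.5729, -0.018, 0.2015]
tcp_rot: [-180.0, -0.0, -180.0]
wrist_force: [-0.1, 0.1, -1.0]
opening: 0.0353
grasp_force: 31.6
```

```bash
python3 -c "
from h import *
plan(.55,-.128,.142,0)"
```

```text
shift mm [  22.9 -110.    59.5] twist 0.0 t 12.925 F [-0.08  0.08 -0.96] op 0.0353 g 31.589779257774353 pos [ 0.5729 -0.018   0.2015] [-1.8000e+02 -1.0000e-02 -1.7999e+02]
```

Emit:
apply_moves(
  motion=[
    {"jaw": -0.6, "xyz": [11, -55, 0], "twist": 0},
    {"jaw": -0.6, "xyz": [23, -110, 0], "twist": 0},
    {"jaw": -0.6, "xyz": [23, -110, 30], "twist": 0},
    {"jaw": -0.6, "xyz": [23, -110, 55], "twist": 0},
    {"jaw": -0.6, "xyz": [23, -110, 60], "twist": 0},
  ],
)

```text
time: 13.55
ee_pos: [0.5497, -0.1262, 0.1398]
tcp_rot: [180.0, -0.2, 180.0]
wrist_force: [-0.3, 0.7, -0.5]
opening: 0.0355
grasp_force: 31.6
```

```bash
python3 -c "
from h import *
plan(.55,-.128,.118,0)
p,d=take('scene')
cv2.imwrite('pics/s2.png',cv2.resize(p[100:270,150:400,::-1],(750,510),interpolation=cv2.INTER_CUBIC))"
```

```text
shift mm [-0.3 -1.8 21.8] twist -0.0 t 13.55 F [-0.3   0.69 -0.48] op 0.0355 g 31.56364917755127 pos [ 0.5497 -0.1262  0.1398] [ 1.7996e+02 -1.7000e-01  1.7999e+02]
```

View pics/s2.png

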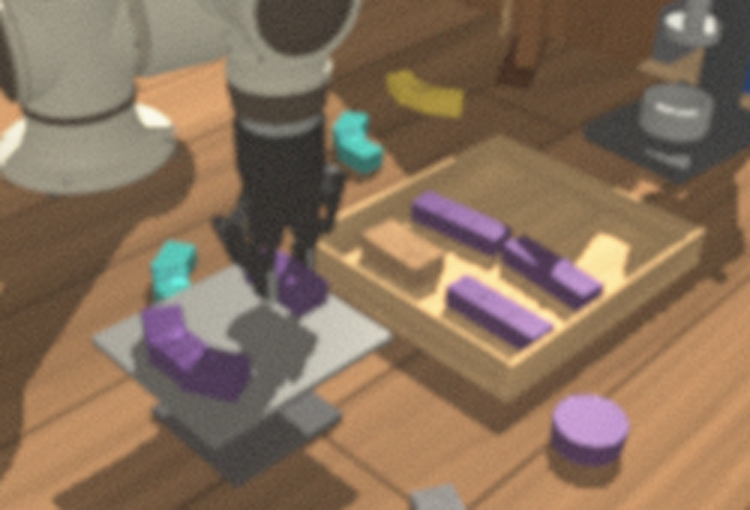

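The short bar (crop (300,285)) is level over the free half and the bent bar (195,355) lies flat. Lowering.

Emit:
apply_moves(
  motion=[
    {"jaw": -0.6, "xyz": [0, -1.5, 10], "twist": 0},
    {"jaw": -0.6, "xyz": [0, -1.5, 17], "twist": 0},
    {"jaw": -0.6, "xyz": [0, -1.5, 20], "twist": 0},
    {"jaw": -0.6, "xyz": [0, -1.5, 21], "twist": 0},
    {"jaw": -0.6, "xyz": [0, -1.5, 21], "twist": 0},
  ],
)

```text
time: 14.22
ee_pos: [0.5509, -0.1277, 0.1208]
tcp_rot: [-180.0, 0.0, -180.0]
wrist_force: [0.2, 0.2, -0.3]
opening: 0.0353
grasp_force: 31.6
```

Emit:
apply_moves(
  motion=[
    {"jaw": -0.6, "xyz": [0, 0, 0.5], "twist": 0},
    {"jaw": -0.6, "xyz": [0, 0, 1], "twist": 0},
    {"jaw": -0.6, "xyz": [0, 0, 1], "twist": 0},
    {"jaw": -0.6, "xyz": [0, 0, 1], "twist": 0},
  ],
)

```text
time: 14.72
ee_pos: [0.5509, -0.1277, 0.1196]
tcp_rot: [-180.0, 0.0, -180.0]
wrist_force: [0.6, 0.4, 0.3]
opening: 0.0357
grasp_force: 31.6
```

Emit:
apply_moves(
  motion=[
    {"jaw": -0.6, "xyz": [0, 0, 0.5], "twist": 0},
    {"jaw": -0.6, "xyz": [0, 0, 1], "twist": 0},
    {"jaw": -0.6, "xyz": [0, 0, 1], "twist": 0},
    {"jaw": -0.6, "xyz": [0, 0, 1], "twist": 0},
  ],
)

```text
time: 15.22
ee_pos: [0.5509, -0.1277, 0.1186]
tcp_rot: [-180.0, 0.0, -180.0]
wrist_force: [-0.1, 0.1, -1.2]
opening: 0.0355
grasp_force: 31.6
```

Emit:
apply_moves(
  motion=[
    {"jaw": -0.6, "xyz": [0, 0, 0.5], "twist": 0},
    {"jaw": -0.6, "xyz": [0, 0, 1], "twist": 0},
    {"jaw": -0.6, "xyz": [0, 0, 1], "twist": 0},
    {"jaw": -0.6, "xyz": [0, 0, 1], "twist": 0},
  ],
)

```text
time: 15.72
ee_pos: [0.5509, -0.1277, 0.1177]
tcp_rot: [-180.0, 0.0, -180.0]
wrist_force: [-0.5, -0.7, 1.6]
opening: 0.0352
grasp_force: 31.8
```

Emit:
apply_moves(
  motion=[
    {"jaw": -0.6, "xyz": [0, 0, 0.5], "twist": 0},
    {"jaw": -0.6, "xyz": [0, 0, 0.8], "twist": 0},
    {"jaw": -0.6, "xyz": [0, 0, 0.8], "twist": 0},
    {"jaw": -0.6, "xyz": [0, 0, 0.8], "twist": 0},
  ],
)

```text
time: 16.23
ee_pos: [0.5509, -0.1278, 0.1169]
tcp_rot: [-180.0, 0.0, -180.0]
wrist_force: [-0.4, 0.5, 2.4]
opening: 0.0352
grasp_force: 32.0
```

Contact felt (+2.4 N and rising with depth). Release and retreat.

Emit:
apply_moves(
  motion=[
    {"jaw": -0.6, "xyz": [0, 0, 0], "twist": 0},
    {"jaw": 0.1, "xyz": [0, 0, 0], "twist": 0},
    {"jaw": 0.4, "xyz": [0, 0, 0], "twist": 0},
    {"jaw": 0.4, "xyz": [0, 0, 0], "twist": 0},
    {"jaw": 0.4, "xyz": [0, 0, 0], "twist": 0},
  ],
)

```text
time: 16.85
ee_pos: [0.5508, -0.1277, 0.1167]
tcp_rot: [180.0, -0.0, -180.0]
wrist_force: [-0.5, 1.3, 0.6]
opening: 0.0598
grasp_force: 0.0
```

Emit:
apply_moves(
  motion=[
    {"jaw": 0.4, "xyz": [0, 0, -20], "twist": 0},
    {"jaw": 0.4, "xyz": [0, 0, -70], "twist": 0},
    {"jaw": 0.4, "xyz": [0, 55, -100], "twist": 0},
    {"jaw": 0.4, "xyz": [0, 115, -100], "twist": 0},
    {"jaw": 0.4, "xyz": [0, 170, -100], "twist": 0},
  ],
)

```text
time: 17.48
ee_pos: [0.5508, 0.0439, 0.2174]
tcp_rot: [180.0, 0.1, 180.0]
wrist_force: [0.0, -0.7, 0.0]
opening: 0.0597
grasp_force: 0.0
```

Emit:
apply_moves(
  motion=[
    {"jaw": 0.4, "xyz": [0, 50, 0], "twist": 0},
    {"jaw": 0.4, "xyz": [0, 50, 0], "twist": 0},
    {"jaw": 0.4, "xyz": [0, 50, 0], "twist": 0},
    {"jaw": 0.4, "xyz": [0, 50, 0], "twist": 0},
  ],
)

```text
time: 17.98
ee_pos: [0.5509, 0.0912, 0.2168]
tcp_rot: [-180.0, 0.0, 179.9]
wrist_force: [-0.0, -0.5, 0.4]
opening: 0.0592
grasp_force: 0.0
```

```bash
python3 -W ignore -c "
from h import *
p,d=take('top')
cv2.imwrite('pics/b3.png',cv2.resize(p[130:240,140:340,::-1],(800,440),interpolation=cv2.INTER_CUBIC))
import fit
fit.fit('bent',[550,-241,0],.125)
fit.fit('short',[550,-128,0],.125)"
```

```text
bent [ 5.492e+02 -2.420e+02 -5.000e-01] 28.5 308.0
short [ 5.522e+02 -1.286e+02 -3.000e-01] 21.0 182.0
```

View pics/b3.png

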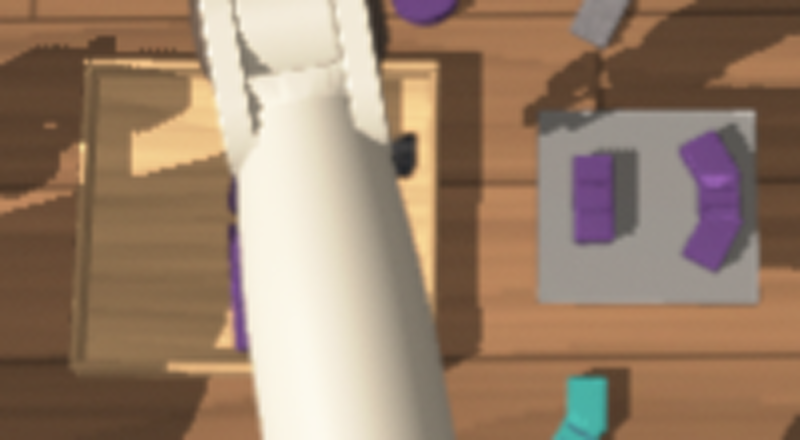

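Both bars lie flat on the plate: the short one at (593,198) and the bent one at (713,200). The arm is clear, so I hand in.

```bash
python3 -c "
from h import *
print(bot.job_done())"
```

```text
the job is handed in; nothing more can be done
None
```

Both misshapen bars (short and bent) were laid gently on the warming plate and released, and I handed the job in at about 18 s; no verdict came back.

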